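# Wedge the spring clip off the T-headed stud of a bend-test jig

## Robot

A 7-joint arm with a two-finger parallel gripper is mounted at the origin on the work surface. World frame = base frame: x ahead of the robot, y to its left, z up, the work surface at z = 0. Lengths are in mm, angles in rad, forces in N, time in s.
With the tool pointing down it reaches from about 400 to 850 mm from the base axis. Payload 4.5 kg.
Tool frame: the origin (TCP) lies midway between the tips of the shut fingers; the grasp point (between the pads) lies 19 mm behind it; z points along the fingers, y is the line along which they close (so a half turn about z gives the same grasp; the last joint's range is limited). The gripper opens to 88 mm and grips with 3 to 60 N. Pads are 18 mm wide; open, the fingers measure 123 mm over their backs; the gripper's body (75 mm by 187 mm) begins 45 mm behind the grasp point.
Start: joints at [-1.299, 0.689, -0.195, 1.565, 0.157, 0.902, -0.215], TCP at [147.207, 607.44, 238.743] pointing down, gripper open.
Joint ranges: [-3.01, 3.01], [-0.46, 2.08], [-1.47, 1.51], [0.13, 2.56], [-1, 4.14], [0.04, 2.09], [-2.66, 2.66]. Speed limits (rad/s): [2.57, 2.57, 3.14, 3.14, 3.14, 3.14, 3.14].

## Interface

Orientations are given as a 3x3 rotation matrix whose columns are the frame's x, y, z axes.
In Python, from station import get_state, capture, camera_model, finish_job gives the robot as it stands.
- The arm moves only by the tool drive_tool, never from a script. Its arguments are lists of equal length, an entry for each row: "xyz": the shift along the world's x, y, z in mm, a list of three; "rot": the turn, a rotation vector about the world's x, y, z in degrees, a list of three; "claw": the opening in per cent of the stroke, from 0 (shut) to 100 (fully open). A call has 1 to 12 rows; each row is the pose to reach, as a shift and turn from the pose commanded when the call began; what a row does not reach only later rows make up. A row lasts 1/12 s, in which the tool goes at most 41.7 mm and 7.16 degrees, less where a joint would pass 70% of its speed; a pose out of reach is approached as far as the arm can. A call with a gripper value outside its range is refused whole. The fingers move at their own pace and stop on an object; "newtons" is the grip in N (left out, the last holds). Time passes only in rows, so rows that repeat a pose let the fingers close. It gives the time, the measured TCP pose, the force, the opening and the grip force at its end, in the units of the state.
- get_state(): the state, without advancing time (a new reading comes with each control period).
- capture(name): name is "side" or "top"; returns the picture (400x640x3 uint8, blue, green, red); there is no depth.
- camera_model(name): a dict with "fx", "fy", "cx", "cy" (pixels), "view" (4x4, takes a point from world to camera coordinates). Camera axes: x right, y up, looking along -z (the intrinsics and any distortion apply to the point x, -y, -z); pixel columns grow to the right and rows downward; lengths in mm; the calibration is good to about 2 mm. A picture is of the moment at which its call begins. camera_model takes no time and is no camera call.
- finish_job(): hands the job in; it is judged then, once.
The state is a dict: "time_s": time; "qpos": joint angles; "qvel": joint speeds; "joint_efforts": joint torques, N m; "tool_pos": TCP position; "tcp_rot": TCP orientation; "force": force on the tool from outside, world axes, zero at the start; "moment": the same for the moment, N m; "grip_width": opening from 0.0 (shut) to 1.0 (fully open); "grip_force": force on a finger pad.
Only numpy, scipy, OpenCV 4.12 (cv2) and the standard library are available. Lean on these libraries where they do the work, as an engineer would, in place of code of your own. Each camera call takes 0.05 s, during which the arm holds its last target. There are 200 camera calls.

## Task

Take the upright wedge out of its holder and with it ease the spring clip off the T-headed stud of the test jig: gently slide the blade straight down between stud and clip bridge, flat face to the stud, until its collar rests with light pressure on the stud head. Put the wedge back in its holder as it stood, leaving the clip flat on the jig's plate, clear of the stud; keep the gripper off the clip and disturb nothing else.

Things in the scene. Friction and masses are not known exactly. Their poses are not given: they have to be found in the camera images.
- fixture: Fixed bridge-shaped jig: plate 100 x 100 mm, top 72 mm above the table, on two side walls. Origin on the table below the stud axis; x along the slot, the way the clip comes off. Plate x -35 to 65, y -50 to 50 mm. The slot through the plate, beside the stud: x 7 to 36 mm, 16 mm wide, free 64 mm deep from the plate's top.
- stud_base (a point): Point on the jig where the axis of its steel T-headed stud meets the plate's top face; axes as the jig's. Stud: round neck 16 mm across, then the T head, a block 16 mm in x, 28 mm in y, 10 mm high, its flat +x face at x = 8 mm in line with the neck. The head's underside stands 8 to 18 mm above this point (a setting of the stud, not measured), its top 10 mm higher. The stud does not yield.
- clip: Dark steel U spring clip, 40 g, 6 mm high, flat on the plate round the neck, under the T head. Origin: underside, where the stud axis passes when fitted (start: within 1 mm, 2 degrees); x from arms to bridge. Two sprung arms, y = +-9 to 12 mm, round lobes (r 3 mm, at x = -6.5, y = +-9 mm) hooked behind the neck. Needs about 8 N along x; springs on by itself past 7 mm, off at 13 mm.
- clip_bridge (a point): Middle of the top face of the clip's bridge (the closed end of the U), at x = 14.5, z = 6 mm of the clip. The bridge spans x = 11.5 to 17.5 mm and 25 mm in y, so there is 3.5 mm of gap between its inner face and the stud's flat face.
- wedge: One-sided wedge tool, about 160 g, upright in the holder, blade down. Origin: flat face, mid-width, underside of the collar; z up the handle, x from flat to sloping face. Steel blade 13 mm wide (y), z = 0 to -75 mm, flat face at x = 0, 20 mm thick at the collar, evenly down to 2 mm at the tip; slippery (friction about 0.2). Collar x -18 to 28, y -16 to 16, z 0 to 5 mm.
- wedge_grip (a point): Middle of the wedge's black handle where to grip it: at x = 10, y = 0, z = 31 mm of the wedge. The handle is 20 mm (x = 0 to 20) by 22 mm (y = -11 to 11), z = 5 to 51 mm. Grip from above across y (22 mm), fingertips just above the collar. The collar stands out 18 mm from the handle on the flat-face side, 8 mm on the sloping side.
- wedge_tip (a point): Middle of the blade's 2 mm thick tip edge: x = 1, y = 0, z = -75 mm of the wedge.
- holder: Fixed aluminium block 66 x 55 mm, 85 mm high, open pocket x -4 to 24, y -10.5 to 10.5 mm, 80 mm deep. Origin on the table, below the place of the wedge's origin; the wedge at home has x as the holder's (start: within 2 mm each way, 0.1 rad) and its collar rests on the rim, 85 mm above the holder's origin.
- beam: Bystander: mortar prism 40 x 160 x 40 mm, lying.
- roller: Bystander: short steel roller 24 mm across, 40 mm high, standing.
- lens: Bystander: black camera lens 68 mm across, 80 mm high, standing.
- level: Bystander: aluminium spirit level 120 x 22 x 22 mm.
- spanner: Bystander: steel spanner lying flat.
- parts_tray: Bystander: grey open tray 100 x 140 x 30 mm.
Mind the look-alikes: they are no part of the job. What is shaped like the holder but brown or yellow is not meant.

How it is judged (in metres and radians):
On the way, in this order (a step that is already met when the one before it is completed fails the run):
1. the blade's tip is 5 mm or more below the plate's top, between stud and bridge (7 to 16 mm from the stud axis along x, within 6 mm in y), with the clip still on (moved less than 9 mm) (z of wedge_tip in the frame of stud_base below -0.005 m and x of wedge_tip in the frame of stud_base between 0.007 and 0.016 m and y of wedge_tip in the frame of stud_base between -0.006 and 0.006 m and x of clip in the frame of stud_base below 0.009 m), for 0.05 s.
2. the wedge's collar presses on the stud head with more than 3 N and the clip is off (more than 11 mm along x) (contact force between wedge_collar and fixture above 3 N and x of clip in the frame of stud_base above 0.011 m), for 0.1 s.
At the end, for the whole second after the job is handed in: The clip lies flat (tilt under 0.15 rad, within 4 mm of the plate's height) and still on the jig's plate, 11 to 60 mm along x from its fitted place; the wedge stands still and upright (tilt under 0.1 rad) in its holder, collar on the rim within 4 mm, within 8 mm and 0.35 rad of its place (x of clip in the frame of stud_base between 0.011 and 0.06 m and z of clip in the frame of stud_base between -0.003 and 0.004 m and angle between clip's own z axis and vertical below 0.15 rad and linear speed of each of clip, wedge below 0.02 m/s and horizontal distance between wedge and holder below 0.008 m and z of wedge in the frame of holder between 0.081 and 0.089 m and angle between wedge's own z axis and vertical below 0.1 rad and angle between the x axis of wedge and the x axis of holder, either way round below 0.35 rad); the robot touches nothing.
It fails at once if the wedge presses on the clip with more than 25 N (contact force between wedge and clip above 25 N).
It fails at once if the wedge presses on the stud or jig with more than 25 N (contact force between wedge and fixture above 25 N).
It fails at once if the gripper or the arm touches the clip (contact force between any of the arm, the fingers and clip above 0.5 N).
It fails at once if a bystander is moved by more than 20 mm (distance of any of beam, roller, lens, level, spanner, parts_tray from where it was at the start of the episode above 0.02 m).
It also fails if it takes over 58 s, if anything falls off the work surface, if the arm or the gripper's body presses on something with over 40 N, if the wrist force passes 120 N, or if a joint passes its speed limit or range.

## Working session

There is one attempt and no reset: what is moved stays moved. The work goes in short steps, Python scripts to look and compute and a tool call to move; the robot and the scene stay as the last step left them, time stands still between calls to the robot, and variables do not carry over. Pictures are saved under pics/ and viewed, at most 10 in all, crops included, and the job is handed in when it is done.

Besides the shell and the picture viewer there is one more tool, called after "Request:" as a command line: name --argument value ..., lists and objects as JSON in quotes. drive_tool: Moves the arm, as the interface text tells. Its arguments: {"type":"object","properties":{"xyz":{"type":"array","items":{"type":"array","items":{"type":"number"}}},"rot":{"type":"array","items":{"type":"array","items":{"type":"number"}}},"claw":{"type":"array","items":{"type":"number"}},"newtons":{"type":"number"}},"required":["xyz","rot","claw"]}

```bash
mkdir -p pics; ls
python3 - <<'E'
from station import *
import cv2,numpy as np
np.set_printoptions(precision=3,suppress=True)
for n in("side","top"):
    cv2.imwrite(f"pics/{n}0.png",capture(n)); print(camera_model(n))
s=get_state();print(s)
E
```

```text
pics
{'fx': 414.289016296111, 'fy': 414.289016296111, 'cx': 321.2228916435388, 'cy': 203.5094262903326, 'view': array([[   0.798,   -0.603,   -0.017, -441.496],
       [   0.455,    0.583,    0.673, -332.178],
       [  -0.396,   -0.545,    0.739, -921.362],
       [   0.   ,    0.   ,    0.   ,    1.   ]])}
{'fx': 367.72558169505055, 'fy': 367.72558169505055, 'cx': 321.3344995915823, 'cy': 197.68025165724646, 'view': array([[    0.093,    -0.996,    -0.003,   -41.351],
       [    0.972,     0.09 ,     0.217,  -541.312],
       [   -0.215,    -0.023,     0.976, -1009.747],
       [    0.   ,     0.   ,     0.   ,     1.   ]])}
{'time_s': 0.1, 'qpos': array([-1.299,  0.69 , -0.195,  1.566,  0.157,  0.903, -0.215]), 'qvel': array([-0.001, -0.002,  0.   , -0.004, -0.   ,  0.001,  0.   ]), 'joint_efforts': array([ -0.002, -52.851,  -1.271, -15.384,  -0.052,   0.002,   0.   ]), 'tool_pos': array([147.132, 606.873, 238.011]), 'tcp_rot': array([[-0.972,  0.235, -0.   ],
       [ 0.235,  0.972, -0.002],
       [-0.   , -0.002, -1.   ]]), 'force': array([-0.285, -0.621, -0.878]), 'moment': array([0.01 , 0.008, 0.   ]), 'grip_force': 0.0, 'grip_width': 0.9947952252821958}
```

View pics/side0.png

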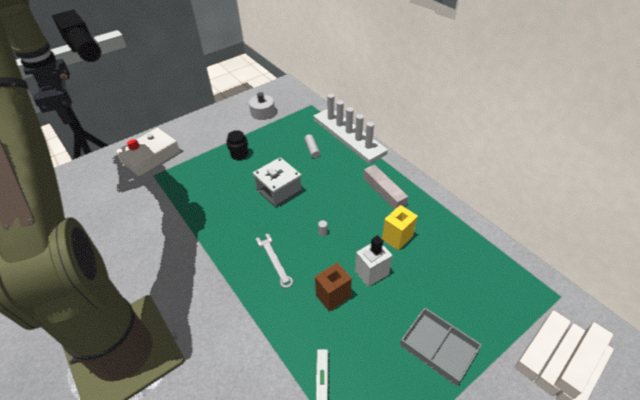

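View pics/top0.png

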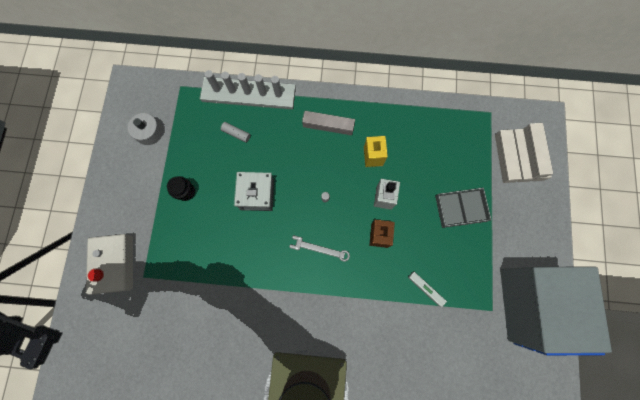

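Side: the jig is at about (277,178) and the aluminium holder with the black handle at (374,258). Top: the jig is at (253,190) and the holder at (388,192). I'll zoom in on both.

```bash
cat > h.py <<'E'
from station import *
import cv2,numpy as np
np.set_printoptions(precision=2,suppress=True)
M={n:camera_model(n) for n in("side","top")}
def ray(n,u,v):
    m=M[n];d=np.array([(u-m["cx"])/m["fx"],-(v-m["cy"])/m["fy"],-1.]);V=m["view"];R=V[:3,:3]
    return -R.T@V[:3,3],R.T@d
def onz(n,u,v,z):
    c,d=ray(n,u,v);return c+d*(z-c[2])/d[2]
def proj(n,p):
    m=M[n];q=m["view"][:3,:3]@np.array(p,float)+m["view"][:3,3]
    return np.array([m["cx"]-m["fx"]*q[0]/q[2],m["cy"]+m["fy"]*q[1]/q[2]])
def tri(a,b):
    (c,d),(e,f)=ray("side",*a),ray("top",*b)
    s=np.linalg.lstsq(np.c_[d,-f],e-c,rcond=None)[0];p,q=c+s[0]*d,e+s[1]*f
    return (p+q)/2,np.linalg.norm(p-q)
def crop(im,u,v,w=60,h=50,k=6):
    return cv2.resize(im[v-h//2:v+h//2,u-w//2:u+w//2],None,fx=k,fy=k,interpolation=cv2.INTER_CUBIC)
E
python3 - <<'E'
from h import *
s,t=cv2.imread("pics/side0.png"),cv2.imread("pics/top0.png")
o=np.vstack([np.hstack([crop(s,277,182),crop(s,374,258)]),np.hstack([crop(t,253,190),crop(t,388,192)])])
cv2.imwrite("pics/z0.png",o)
E
```

```text
(no output)
```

View pics/z0.png

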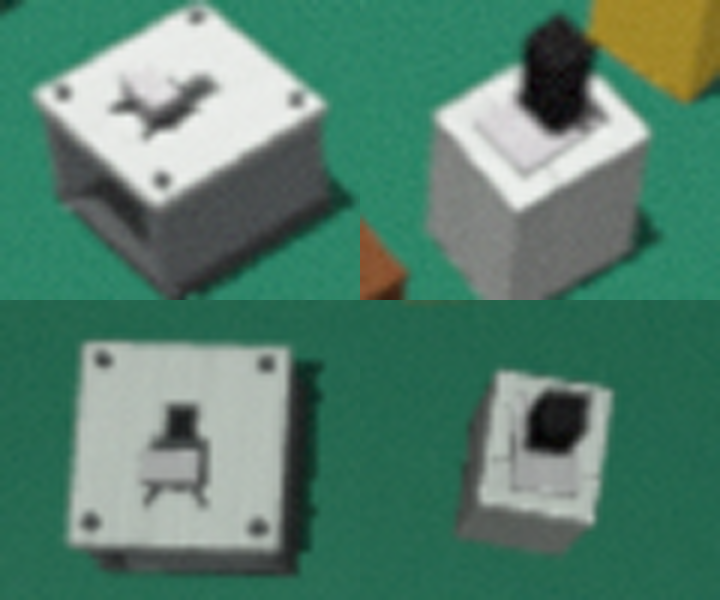

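Run:
```python
from h import *
K=6
def top_quad(n,im,u,v,z,thr,w=64,h=54,dark=False,name=None):
    c=cv2.cvtColor(crop(im,u,v,w,h,K),cv2.COLOR_BGR2HSV)
    S,V=c[...,1],c[...,2]
    m=((S<60)&(V>thr)).astype(np.uint8) if not dark else ((V<thr)&(S<120)).astype(np.uint8)
    cs=cv2.findContours(m,0,1)[0]; c=max(cs,key=cv2.contourArea)[:,0]
    c=cv2.convexHull(c)[:,0]
    uv=(c+.5)/K-.5+[u-w//2,v-h//2]
    P=np.array([onz(n,*p,z)[:2] for p in uv])
    r=cv2.minAreaRect(P.astype(np.float32)); print(n,z,thr,np.array(r[0]),np.array(r[1]),r[2])
s,t=cv2.imread("pics/side0.png"),cv2.imread("pics/top0.png")
for th in(165,180,195): top_quad("side",s,277,182,72,th);top_quad("top",t,253,190,72,th,70,50)
for th in(165,180,195): top_quad("side",s,374,258,85,th);top_quad("top",t,388,192,85,th)
for z in (89,136):
  print("handle top plane",z); top_quad("top",t,388,192,z,60,dark=True)
# V profiles
for n,im,pts in(("side",s,[(277,170),(277,200),(290,205),(365,275)]),("top",t,[(245,175),(388,211),(380,218)])):
  for u,v in pts: print(n,u,v,cv2.cvtColor(im,cv2.COLOR_BGR2HSV)[v,u])
# expected features
```

```text
side 72 165 [549.91 209.02] [103.47 103.99] 3.827585458755493
top 72 165 [548.39 209.28] [98.55 98.29] 3.589897871017456
side 72 180 [550.07 209.11] [102.38 102.7 ] 3.7687435150146484
top 72 180 [548.15 209.19] [96.41 96.49] 3.109362840652466
side 72 195 [549.98 209.07] [100.65 100.96] 3.6993701457977295
top 72 195 [501.86 201.19] [0.97 1.93] 5.294220447540283
side 85 165 [ 575.82 -180.56] [57.39 69.04] 85.01355743408203
top 85 165 [ 574.3  -180.07] [53.62 64.65] 84.57494354248047
side 85 180 [ 575.85 -180.4 ] [56.71 67.85] 85.11751556396484
top 85 180 [ 551.9  -177.81] [52.34 18.79] 86.28190612792969
side 85 195 [ 575.85 -180.57] [55.36 66.48] 85.19181823730469
top 85 195 [ 543.98 -188.15] [1.93 5.67] 5.293057918548584
handle top plane 89
top 89 60 [ 585.17 -183.69] [25.31 28.54] 87.60807037353516
handle top plane 136
top 136 60 [ 572.53 -175.89] [24.14 27.22] 87.60811614990234
side 277 170 [ 65   7 207]
side 277 200 [90 13 77]
side 290 205 [ 81 179 127]
side 365 275 [ 50   6 132]
top 245 175 [ 64  11 186]
top 388 211 [ 79 168 105]
top 380 218 [ 79 166 103]
```

Run:
```python
from h import *
s,t=cv2.imread("pics/side0.png"),cv2.imread("pics/top0.png")
fs=lambda X,Y:(344+(X-360)/6-.4,233+Y/6-.4); ft=lambda X,Y:(358+(X-360)/6-.4,167+(Y-300)/6-.4)
for n,f,L in(("side",fs,[(475,125),(527,175),(607,115)]),("top",ft,[(513,395),(515,488),(577,495)])):
    P=[onz(n,*f(*p),90)[:2] for p in L]
    for p in P: print(n,p)
    for a,b in zip(P,P[1:]): print(np.linalg.norm(b-a),np.degrees(np.arctan2(*(b-a)[::-1])))
C={}
for n,im,u,v in(("side",s,374,258),("top",t,388,192)):
    c=cv2.cvtColor(crop(im,u,v),cv2.COLOR_BGR2HSV);m=((c[...,2]<75)&(c[...,1]<150)).astype(np.uint8)
    q=max(cv2.findContours(m,0,1)[0],key=cv2.contourArea);M_=cv2.moments(q)
    C[n]=np.array([M_["m10"],M_["m01"]])/M_["m00"]/6+[u-30-.4,v-25-.4]
    # predicted silhouette centroid for handle centre at holder centre
    def sil(cx,cy,a):
        R=np.array([[np.cos(a),-np.sin(a)],[np.sin(a),np.cos(a)]])
        pts=np.array([proj(n,[*(np.array([cx,cy])+R@[x,y]),z]) for x in(-10,10) for y in(-11,11) for z in(90,136)],np.float32)
        h=cv2.moments(cv2.convexHull(pts));return np.array([h["m10"],h["m01"]])/h["m00"],h["m00"]
    p,a=sil(575,-180.3,-.09); print(n,C[n],p,"area",cv2.contourArea(q)/36,a)
    print("correction", onz(n,*C[n],113)-onz(n,*p,113))
print(get_state()["tool_pos"])
```

```text
side [ 551.94 -167.9 ]
side [ 552.34 -198.15]
side [ 596.32 -196.2 ]
30.253599208860617 -89.23015877425053
44.01891174767005 2.5414233538567275
top [ 596.51 -162.74]
top [ 551.46 -166.23]
top [ 550.78 -195.4 ]
45.19185902597477 -175.5663297017808
29.175580497377304 -91.33484530113878
side [376.42 244.9 ] [374.35 246.01] area 165.08333333333334 217.54326027538627
correction [ 5.96 -0.58 -0.  ]
top [390.25 186.97] [390.46 188.23] area 79.69444444444444 107.97871860628948
correction [3.53 0.75 0.  ]
[147.13 606.87 238.01]
```

Request:
drive_tool --xyz '[[20,-26,0],[45,-60,0],[70,-93,0],[95,-127,0],[120,-160,0],[145,-193,0],[170,-227,0],[195,-260,0],[220,-293,0],[245,-327,0],[270,-360,0],[283,-377,0]]' --rot '[[0,0,1],[0,0,2],[0,0,3],[0,0,5],[0,0,6],[0,0,7],[0,0,8],[0,0,9],[0,0,11],[0,0,12],[0,0,13],[0,0,13.6]]' --claw '[60,60,60,60,60,60,60,60,60,60,60,60]' --newtons 40

```text
time_s: 1.1
tool_pos: [432.8, 224.9, 238.3]
tcp_rot: [[-1.0, 0.006, 0.0], [0.006, 1.0, -0.003], [-0.0, -0.003, -1.0]]
force: [0.3, 0.7, 0.3]
grip_width: 0.598
grip_force: 0.0
```

Request:
drive_tool --xyz '[[11,-32,0],[22,-64,0],[34,-97,0],[46,-130,0],[58,-164,0],[72,-202,0],[86,-240,0],[100,-278,0],[114,-316,0],[128,-354,0],[140,-390,0],[149,-410.5,-40]]' --rot '[[0,0,0],[0,0,0],[0,0,0],[0,0,0],[0,0,0],[0,0,0],[0,0,0],[0,0,0],[0,0,0],[0,0,0],[0,0,0],[0,0,0]]' --claw '[60,60,60,60,60,60,60,60,60,60,60,60]'

```text
time_s: 2.1
tool_pos: [583.2, -185.6, 207.2]
tcp_rot: [[-1.0, 0.007, 0.013], [0.007, 1.0, -0.006], [-0.013, -0.006, -1.0]]
force: [1.2, -0.2, 0.5]
grip_width: 0.6
grip_force: 0.0
```

Request:
drive_tool --xyz '[[0,0,0],[0,0,-15],[0,0,-35],[0,0,-55],[0,0,-75],[0,0,-90],[0,0,-98],[0,0,-101],[0,0,-101],[0,0,-101]]' --rot '[[0,0,0],[0,0,0],[0,0,0],[0,0,0],[0,0,0],[0,0,0],[0,0,0],[0,0,0],[0,0,0],[0,0,0]]' --claw '[60,60,60,60,60,60,60,60,60,60]'

```text
time_s: 2.93
tool_pos: [578.9, -178.0, 102.1]
tcp_rot: [[-1.0, 0.0, 0.001], [0.0, 1.0, 0.0], [-0.001, 0.0, -1.0]]
force: [-0.1, -0.2, 0.5]
grip_width: 0.6
grip_force: 0.0
```

Run:
```python
from h import *
a,b=capture("side"),capture("top")
cv2.imwrite("pics/s1.png",a);cv2.imwrite("pics/t1.png",b)
cv2.imwrite("pics/z1.png",np.hstack([crop(a,374,248,60,80),crop(b,388,192,60,80)]))
s=get_state();print(s["tool_pos"],s["force"])
for n in M: print(proj(n,s["tool_pos"]))
```

```text
[ 579.13 -178.25  102.49] [0.41 0.61 0.27]
[374.69 247.4 ]
[389.   187.76]
```

View pics/z1.png

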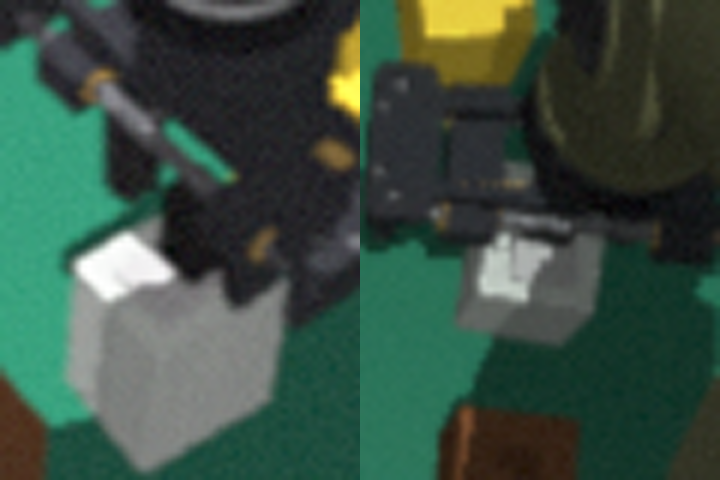

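Request:
drive_tool --xyz '[[0,-2,-4],[0,-2,-4],[0,-2,-4],[0,-2,-4],[0,-2,-4],[0,-2,-4],[0,-2,-4],[0,-2,-4],[0,-2,-4],[0,-2,-4]]' --rot '[[0,0,0],[0,0,0],[0,0,0],[0,0,0],[0,0,0],[0,0,0],[0,0,0],[0,0,0],[0,0,0],[0,0,0]]' --claw '[60,60,60,5,5,5,5,5,5,5]' --newtons 50

```text
time_s: 3.87
tool_pos: [578.4, -180.2, 97.4]
tcp_rot: [[-1.0, 0.0, 0.0], [0.0, 1.0, 0.0], [-0.0, 0.0, -1.0]]
force: [-0.0, 0.4, 0.5]
grip_width: 0.243
grip_force: 50.0
```

Request:
drive_tool --xyz '[[0,0,3],[0,0,10],[0,0,20],[0,0,35],[0,0,55],[0,0,75],[0,0,95],[0,0,110],[0,0,118],[0,0,120]]' --rot '[[0,0,0],[0,0,0],[0,0,0],[0,0,0],[0,0,0],[0,0,0],[0,0,0],[0,0,0],[0,0,0],[0,0,0]]' --claw '[5,5,5,5,5,5,5,5,5,5]'

```text
time_s: 4.7
tool_pos: [579.3, -180.4, 219.7]
tcp_rot: [[-1.0, 0.001, 0.004], [0.001, 1.0, -0.001], [-0.004, -0.001, -1.0]]
force: [0.3, -0.3, -1.3]
grip_width: 0.248
grip_force: 50.0
```

Request:
drive_tool --xyz '[[0,10,0],[-1,30,0],[-2,55,0],[-4,85,0],[-6,115,0],[-8,145,0],[-10,175,0],[-12,205,0],[-14,235,0],[-16,265,0],[-18,290,0],[-20,310,0]]' --rot '[[0,0,0],[0,0,0],[0,0,0.6],[0,0,1],[0,0,1.5],[0,0,2],[0,0,2.5],[0,0,3],[0,0,3.3],[0,0,3.6],[0,0,3.6],[0,0,3.6]]' --claw '[5,5,5,5,5,5,5,5,5,5,5,5]'

```text
time_s: 5.7
tool_pos: [556.6, 133.5, 216.3]
tcp_rot: [[-0.998, -0.066, -0.003], [-0.066, 0.998, 0.001], [0.002, 0.001, -1.0]]
force: [0.4, 0.4, -1.1]
grip_width: 0.245
grip_force: 50.0
```

Request:
drive_tool --xyz '[[0,20,0],[0,40,0],[0,58,0],[0,70,0],[0,78,0],[0,80,0],[0,80,0],[0,80,0]]' --rot '[[0,0,0],[0,0,0],[0,0,0],[0,0,0],[0,0,0],[0,0,0],[0,0,0],[0,0,0]]' --claw '[5,5,5,5,5,5,5,5]'

```text
time_s: 6.37
tool_pos: [558.4, 208.3, 217.1]
tcp_rot: [[-0.998, -0.061, -0.001], [-0.061, 0.998, -0.001], [0.001, -0.001, -1.0]]
force: [0.3, 0.0, -1.3]
grip_width: 0.247
grip_force: 50.0
```

Run:
```python
from h import *
a,b=capture("side"),capture("top")
cv2.imwrite("pics/s2.png",a);cv2.imwrite("pics/t2.png",b)
cv2.imwrite("pics/z2.png",np.hstack([crop(a,277,160,66,90),crop(b,253,180,66,90)]))
s=get_state();print(s["tool_pos"],s["force"],s["tcp_rot"],s["grip_width"])
for n in M: print(proj(n,s["tool_pos"]-[10,0,87.4]))
```

```text
[558.62 208.16 217.26] [-0.7   0.53 -1.01] [[-1.   -0.06 -0.  ]
 [-0.06  1.   -0.  ]
 [ 0.   -0.   -1.  ]] 0.2484591521133944
[274.06 158.25]
[248.94 183.47]
```

View pics/z2.png

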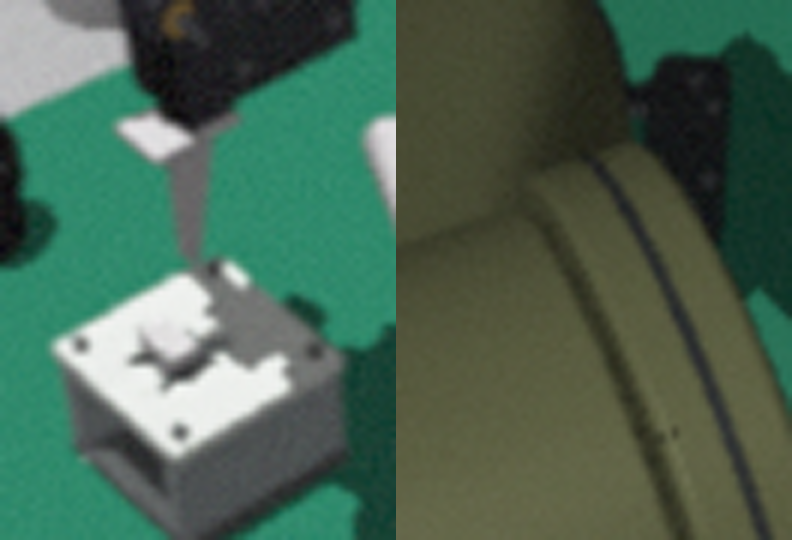

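Request:
drive_tool --xyz '[[1,1.5,-5],[1,1.5,-15],[1,1.5,-25],[1,1.5,-34],[1,1.5,-41],[1,1.5,-45],[1,1.5,-47],[1,1.5,-47],[1,1.5,-47],[1,1.5,-47]]' --rot '[[0,0,0],[0,0,0],[0,0,0],[0,0,0],[0,0,0],[0,0,0],[0,0,0],[0,0,0],[0,0,0],[0,0,0]]' --claw '[5,5,5,5,5,5,5,5,5,5]'

```text
time_s: 7.3
tool_pos: [559.7, 211.5, 170.8]
tcp_rot: [[-0.998, -0.062, 0.001], [-0.062, 0.998, 0.0], [-0.001, 0.0, -1.0]]
force: [0.2, -0.8, -1.8]
grip_width: 0.246
grip_force: 50.0
```

Request:
drive_tool --xyz '[[-1,0,0],[-2,0,0],[-3,0,0],[-4,0,0],[-4,0,0]]' --rot '[[0,0,0],[0,0,0],[0,0,0],[0,0,0],[0,0,0]]' --claw '[5,5,5,5,5]'

```text
time_s: 7.72
tool_pos: [555.1, 211.3, 170.5]
tcp_rot: [[-0.998, -0.063, -0.0], [-0.063, 0.998, 0.0], [0.0, 0.0, -1.0]]
force: [-0.5, 0.2, -0.8]
grip_width: 0.244
grip_force: 50.0
```

Run:
```python
from h import *
a=capture("side")
cv2.imwrite("pics/s3.png",a)
cv2.imwrite("pics/z3.png",crop(a,277,170,66,60,10))
s=get_state();print(s["tool_pos"],s["force"],s["moment"],s["grip_width"])
```

```text
[555.27 211.34 170.5 ] [-1.5   0.01 -1.42] [0.01 0.07 0.01] 0.2473332860727184
```

View pics/z3.png

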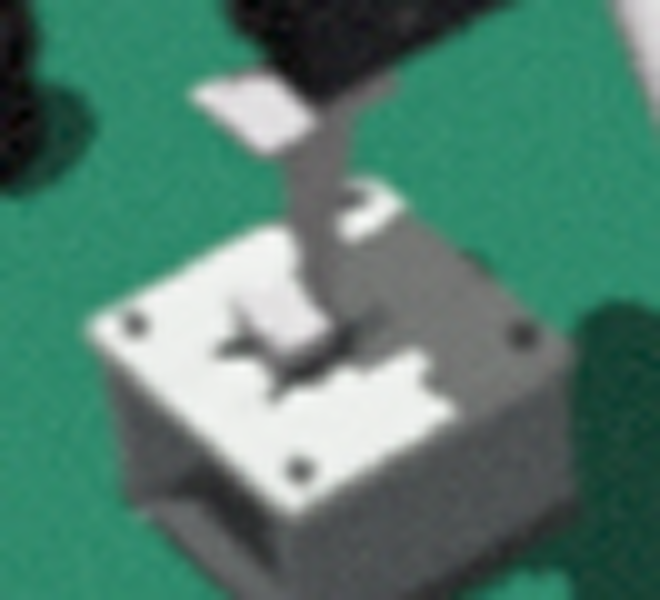

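Request:
drive_tool --xyz '[[0,-1.5,0],[-0.5,-1.8,0],[-1,-1.8,0],[-1.5,-1.8,0],[-2,-1.8,0],[-2,-1.8,0],[-2,-1.8,0]]' --rot '[[0,0,0],[0,0,0],[0,0,0],[0,0,0],[0,0,0],[0,0,0],[0,0,0]]' --claw '[5,5,5,5,5,5,5]'

```text
time_s: 8.35
tool_pos: [553.3, 209.5, 170.4]
tcp_rot: [[-0.998, -0.062, -0.0], [-0.062, 0.998, 0.0], [0.0, 0.0, -1.0]]
force: [-1.4, 0.1, -1.6]
grip_width: 0.247
grip_force: 50.0
```

Request:
drive_tool --xyz '[[-0.5,0,0],[-1,0,0],[-1,0,0]]' --rot '[[0,0,0],[0,0,0],[0,0,0]]' --claw '[5,5,5]'

```text
time_s: 8.6
tool_pos: [552.2, 209.5, 170.4]
tcp_rot: [[-0.998, -0.062, -0.0], [-0.062, 0.998, 0.0], [0.0, 0.0, -1.0]]
force: [0.3, -0.5, -2.0]
grip_width: 0.243
grip_force: 50.0
```

Request:
drive_tool --xyz '[[-0.5,0,0],[-1,0,0],[-1,0,0]]' --rot '[[0,0,0],[0,0,0],[0,0,0]]' --claw '[5,5,5]'

```text
time_s: 8.85
tool_pos: [551.3, 209.5, 170.4]
tcp_rot: [[-0.998, -0.062, -0.0], [-0.062, 0.998, 0.0], [0.0, 0.0, -1.0]]
force: [0.5, -0.3, -1.7]
grip_width: 0.245
grip_force: 50.0
```

Request:
drive_tool --xyz '[[-0.5,0,0],[-1,0,0],[-1,0,0]]' --rot '[[0,0,0],[0,0,0],[0,0,0]]' --claw '[5,5,5]'

```text
time_s: 9.1
tool_pos: [550.5, 209.5, 170.4]
tcp_rot: [[-0.998, -0.062, 0.0], [-0.062, 0.998, 0.0], [-0.0, 0.0, -1.0]]
force: [0.1, 0.5, -0.6]
grip_width: 0.245
grip_force: 50.0
```

Request:
drive_tool --xyz '[[-0.5,0,0],[-1,0,0],[-1,0,0]]' --rot '[[0,0,0],[0,0,0],[0,0,0]]' --claw '[5,5,5]'

```text
time_s: 9.35
tool_pos: [550.0, 209.6, 170.6]
tcp_rot: [[-0.998, -0.062, 0.001], [-0.062, 0.998, 0.0], [-0.001, 0.0, -1.0]]
force: [1.7, 0.4, -2.2]
grip_width: 0.243
grip_force: 50.0
```

Request:
drive_tool --xyz '[[-0.5,0,0],[-1,0,0],[-1,0,0],[-1,0,0]]' --rot '[[0,0,0],[0,0,0],[0,0,0],[0,0,0]]' --claw '[5,5,5,5]'

```text
time_s: 9.68
tool_pos: [549.3, 209.5, 170.6]
tcp_rot: [[-0.998, -0.062, 0.002], [-0.062, 0.998, 0.001], [-0.002, 0.0, -1.0]]
force: [3.9, -0.6, -1.1]
grip_width: 0.247
grip_force: 50.0
```

Run:
```python
from h import *
a=capture("side")
cv2.imwrite("pics/s4.png",a)
cv2.imwrite("pics/z4.png",crop(a,277,170,66,60,10))
s=get_state();print(s["tool_pos"],s["force"],s["moment"],s["tcp_rot"])
```

```text
[549.3  209.56 170.66] [ 3.97  0.61 -1.88] [-0.   -1.16 -0.02] [[-1.   -0.06  0.  ]
 [-0.06  1.    0.  ]
 [-0.    0.   -1.  ]]
```

View pics/z4.png

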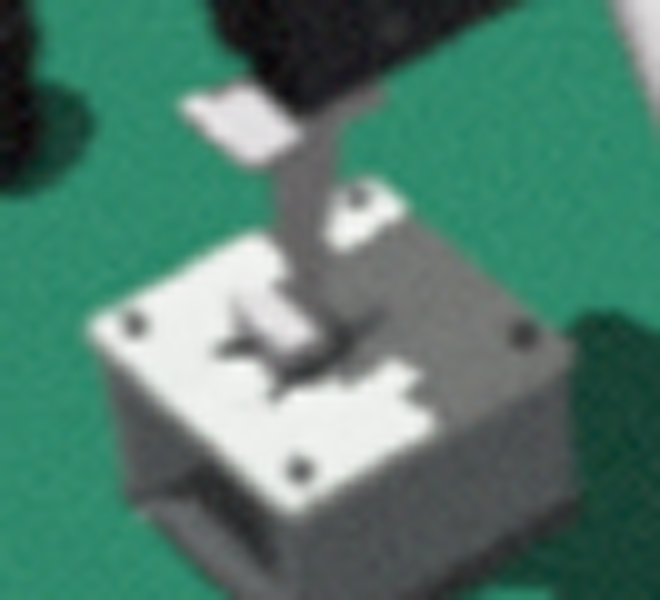

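Request:
drive_tool --xyz '[[0.5,-0.3,-1],[0.5,-0.3,-2.5],[0.5,-0.3,-4],[0.5,-0.3,-5],[0.5,-0.3,-5]]' --rot '[[0,0,0],[0,0,0],[0,0,0],[0,0,0],[0,0,0]]' --claw '[5,5,5,5,5]'

```text
time_s: 10.15
tool_pos: [549.3, 209.4, 165.3]
tcp_rot: [[-0.998, -0.062, 0.001], [-0.062, 0.998, 0.001], [-0.001, 0.001, -1.0]]
force: [4.3, 0.7, -2.0]
grip_width: 0.242
grip_force: 50.0
```

Request:
drive_tool --xyz '[[0,0,-1],[0,0,-2],[0,0,-3],[0,0,-3]]' --rot '[[0,0,0],[0,0,0],[0,0,0],[0,0,0]]' --claw '[5,5,5,5]'

```text
time_s: 10.48
tool_pos: [549.3, 209.3, 162.3]
tcp_rot: [[-0.998, -0.062, 0.001], [-0.062, 0.998, 0.0], [-0.001, 0.0, -1.0]]
force: [5.9, 0.6, -0.5]
grip_width: 0.247
grip_force: 50.0
```

Request:
drive_tool --xyz '[[0.4,0,-1],[0.4,0,-2],[0.4,0,-3],[0.4,0,-4],[0.4,0,-4]]' --rot '[[0,0,0],[0,0,0],[0,0,0],[0,0,0],[0,0,0]]' --claw '[5,5,5,5,5]'

```text
time_s: 10.9
tool_pos: [549.5, 209.2, 158.2]
tcp_rot: [[-0.998, -0.062, 0.0], [-0.062, 0.998, 0.0], [-0.0, 0.0, -1.0]]
force: [5.4, 0.2, -0.0]
grip_width: 0.246
grip_force: 50.0
```

Request:
drive_tool --xyz '[[0,0,-1],[0,0,-2],[0,0,-3],[0,0,-4],[0,0,-4]]' --rot '[[0,0,0],[0,0,0],[0,0,0],[0,0,0],[0,0,0]]' --claw '[5,5,5,5,5]'

```text
time_s: 11.32
tool_pos: [549.6, 209.4, 154.6]
tcp_rot: [[-0.998, -0.062, 0.001], [-0.062, 0.998, 0.0], [-0.001, 0.0, -1.0]]
force: [6.0, -0.2, 3.1]
grip_width: 0.244
grip_force: 50.0
```

Request:
drive_tool --xyz '[[0.2,0,-1],[0.2,0,-2],[0.2,0,-3],[0.2,0,-4],[0.2,0,-5]]' --rot '[[0,0,0],[0,0,0],[0,0,0],[0,0,0],[0,0,0]]' --claw '[5,5,5,5,5]'

```text
time_s: 11.73
tool_pos: [549.8, 209.6, 150.0]
tcp_rot: [[-0.998, -0.062, 0.001], [-0.062, 0.998, 0.001], [-0.001, 0.001, -1.0]]
force: [5.3, 0.7, 6.3]
grip_width: 0.241
grip_force: 50.0
```

Request:
drive_tool --xyz '[[0,0,-1],[0,0,-2],[0,0,-3],[0,0,-4],[0,0,-5]]' --rot '[[0,0,0],[0,0,0],[0,0,0],[0,0,0],[0,0,0]]' --claw '[5,5,5,5,5]'

```text
time_s: 12.15
tool_pos: [550.0, 209.8, 145.2]
tcp_rot: [[-0.998, -0.062, 0.001], [-0.062, 0.998, 0.001], [-0.002, 0.001, -1.0]]
force: [4.3, -0.4, 7.0]
grip_width: 0.247
grip_force: 50.0
```

Request:
drive_tool --xyz '[[0,0,-1],[0,0,-2],[0,0,-3],[0,0,-4],[0,0,-5],[0,0,-6]]' --rot '[[0,0,0],[0,0,0],[0,0,0],[0,0,0],[0,0,0],[0,0,0]]' --claw '[5,5,5,5,5,5]'

```text
time_s: 12.65
tool_pos: [550.0, 209.8, 139.1]
tcp_rot: [[-0.998, -0.062, 0.001], [-0.062, 0.998, 0.001], [-0.002, 0.001, -1.0]]
force: [5.2, 0.5, 6.7]
grip_width: 0.245
grip_force: 50.0
```

Request:
drive_tool --xyz '[[0,0,-1],[0,0,-2],[0,0,-3],[0,0,-4],[0,0,-5],[0,0,-6]]' --rot '[[0,0,0],[0,0,0],[0,0,0],[0,0,0],[0,0,0],[0,0,0]]' --claw '[5,5,5,5,5,5]'

```text
time_s: 13.15
tool_pos: [550.0, 209.7, 132.9]
tcp_rot: [[-0.998, -0.062, 0.001], [-0.062, 0.998, 0.001], [-0.001, 0.001, -1.0]]
force: [5.7, -0.1, 4.7]
grip_width: 0.247
grip_force: 50.0
```

Request:
drive_tool --xyz '[[0,0,-1],[0,0,-2],[0,0,-3],[0,0,-4],[0,0,-5],[0,0,-6],[0,0,-7],[0,0,-8]]' --rot '[[0,0,0],[0,0,0],[0,0,0],[0,0,0],[0,0,0],[0,0,0],[0,0,0],[0,0,0]]' --claw '[5,5,5,5,5,5,5,5]'

```text
time_s: 13.82
tool_pos: [550.1, 209.5, 124.6]
tcp_rot: [[-0.998, -0.062, 0.001], [-0.062, 0.998, 0.001], [-0.001, 0.001, -1.0]]
force: [6.3, 0.2, 3.0]
grip_width: 0.245
grip_force: 50.0
```

Request:
drive_tool --xyz '[[0,0,-1],[0,0,-2],[0,0,-3],[0,0,-4],[0,0,-5],[0,0,-6],[0,0,-7],[0,0,-8]]' --rot '[[0,0,0],[0,0,0],[0,0,0],[0,0,0],[0,0,0],[0,0,0],[0,0,0],[0,0,0]]' --claw '[5,5,5,5,5,5,5,5]'

```text
time_s: 14.48
tool_pos: [550.2, 209.3, 116.3]
tcp_rot: [[-0.998, -0.062, 0.001], [-0.062, 0.998, 0.001], [-0.001, 0.0, -1.0]]
force: [7.1, 0.5, -0.4]
grip_width: 0.246
grip_force: 50.0
```

Request:
drive_tool --xyz '[[0.3,0,-1],[0.5,0,-2],[0.5,0,-2.7],[0.5,0,-3.4],[0.5,0,-3.4]]' --rot '[[0,0,0],[0,0,0],[0,0,0],[0,0,0],[0,0,0]]' --claw '[5,5,5,5,5]'

```text
time_s: 14.9
tool_pos: [550.3, 209.2, 112.7]
tcp_rot: [[-0.998, -0.062, 0.0], [-0.062, 0.998, 0.0], [-0.0, 0.0, -1.0]]
force: [6.7, 0.2, -0.2]
grip_width: 0.241
grip_force: 50.0
```

Request:
drive_tool --xyz '[[0,0,-0.7],[0,0,-1.4],[0,0,-1.4]]' --rot '[[0,0,0],[0,0,0],[0,0,0]]' --claw '[5,5,5]'

```text
time_s: 15.15
tool_pos: [550.3, 209.2, 111.3]
tcp_rot: [[-0.998, -0.062, 0.0], [-0.062, 0.998, 0.0], [-0.0, 0.0, -1.0]]
force: [6.6, 0.1, 0.0]
grip_width: 0.243
grip_force: 50.0
```

Request:
drive_tool --xyz '[[0,0,-0.7],[0,0,-1.4],[0,0,-1.4]]' --rot '[[0,0,0],[0,0,0],[0,0,0]]' --claw '[5,5,5]'

```text
time_s: 15.4
tool_pos: [550.3, 209.2, 109.9]
tcp_rot: [[-0.998, -0.062, 0.0], [-0.062, 0.998, 0.0], [-0.0, 0.0, -1.0]]
force: [7.1, 0.8, 0.5]
grip_width: 0.241
grip_force: 50.0
```

Request:
drive_tool --xyz '[[0.2,0,-0.7],[0.2,0,-1.4],[0.2,0,-1.4]]' --rot '[[0,0,0],[0,0,0],[0,0,0]]' --claw '[5,5,5]'

```text
time_s: 15.65
tool_pos: [550.3, 209.2, 108.5]
tcp_rot: [[-0.998, -0.062, 0.0], [-0.062, 0.998, 0.0], [-0.0, 0.0, -1.0]]
force: [5.6, 0.5, -1.5]
grip_width: 0.246
grip_force: 50.0
```

Request:
drive_tool --xyz '[[0.2,0,-0.7],[0.2,0,-1.4],[0.2,0,-1.4]]' --rot '[[0,0,0],[0,0,0],[0,0,0]]' --claw '[5,5,5]'

```text
time_s: 15.9
tool_pos: [550.4, 209.2, 107.0]
tcp_rot: [[-0.998, -0.062, -0.0], [-0.062, 0.998, 0.0], [0.0, 0.0, -1.0]]
force: [6.0, 0.7, -1.3]
grip_width: 0.245
grip_force: 50.0
```

Request:
drive_tool --xyz '[[0,0,-0.6],[0,0,-1],[0,0,-1]]' --rot '[[0,0,0],[0,0,0],[0,0,0]]' --claw '[5,5,5]'

```text
time_s: 16.15
tool_pos: [550.4, 209.2, 106.0]
tcp_rot: [[-0.998, -0.062, -0.0], [-0.062, 0.998, 0.0], [0.0, 0.0, -1.0]]
force: [6.4, -0.6, -0.1]
grip_width: 0.247
grip_force: 50.0
```

Request:
drive_tool --xyz '[[0.2,0,-0.6],[0.3,0,-1],[0.3,0,-1]]' --rot '[[0,0,0],[0,0,0],[0,0,0]]' --claw '[5,5,5]'

```text
time_s: 16.4
tool_pos: [550.4, 209.1, 105.0]
tcp_rot: [[-0.998, -0.062, -0.001], [-0.062, 0.998, -0.0], [0.001, -0.0, -1.0]]
force: [5.2, 0.9, -0.6]
grip_width: 0.249
grip_force: 50.0
```

Request:
drive_tool --xyz '[[0,0,-0.6],[0,0,-1],[0,0,-1]]' --rot '[[0,0,0],[0,0,0],[0,0,0]]' --claw '[5,5,5]'

```text
time_s: 16.65
tool_pos: [550.5, 209.1, 104.0]
tcp_rot: [[-0.998, -0.062, -0.001], [-0.062, 0.998, -0.0], [0.001, -0.0, -1.0]]
force: [5.0, 0.7, -0.1]
grip_width: 0.243
grip_force: 50.0
```

Request:
drive_tool --xyz '[[0,0,-0.6],[0,0,-1],[0,0,-1]]' --rot '[[0,0,0],[0,0,0],[0,0,0]]' --claw '[5,5,5]'

```text
time_s: 16.9
tool_pos: [550.5, 209.1, 103.2]
tcp_rot: [[-0.998, -0.062, -0.001], [-0.062, 0.998, -0.0], [0.001, -0.0, -1.0]]
force: [4.6, -0.8, 0.6]
grip_width: 0.245
grip_force: 50.0
```

Request:
drive_tool --xyz '[[0,0,-0.5],[0,0,-0.8],[0,0,-0.8]]' --rot '[[0,0,0],[0,0,0],[0,0,0]]' --claw '[5,5,5]'

```text
time_s: 17.15
tool_pos: [550.6, 209.2, 103.1]
tcp_rot: [[-0.998, -0.062, -0.0], [-0.062, 0.998, -0.0], [0.0, -0.0, -1.0]]
force: [4.1, -0.1, 7.7]
grip_width: 0.245
grip_force: 50.0
```

Request:
drive_tool --xyz '[[0,0,-0.5],[0,0,-0.8],[0,0,-0.8]]' --rot '[[0,0,0],[0,0,0],[0,0,0]]' --claw '[5,5,5]'

```text
time_s: 17.4
tool_pos: [550.6, 209.2, 103.1]
tcp_rot: [[-0.998, -0.062, 0.0], [-0.062, 0.998, -0.0], [-0.0, -0.0, -1.0]]
force: [2.7, -0.6, 12.7]
grip_width: 0.248
grip_force: 50.0
```

Request:
drive_tool --xyz '[[0,0,1],[0,0,3],[0,0,6],[0,0,10],[0,0,15],[0,0,22],[0,0,30],[0,0,40],[0,0,52],[0,0,64],[0,0,76],[0,0,84]]' --rot '[[0,0,0],[0,0,0],[0,0,0],[0,0,0],[0,0,0],[0,0,0],[0,0,0],[0,0,0],[0,0,0],[0,0,0],[0,0,0],[0,0,0]]' --claw '[5,5,5,5,5,5,5,5,5,5,5,5]'

```text
time_s: 18.4
tool_pos: [548.4, 208.6, 185.5]
tcp_rot: [[-0.998, -0.063, -0.005], [-0.063, 0.998, -0.002], [0.005, -0.001, -1.0]]
force: [-1.1, -0.0, -1.2]
grip_width: 0.246
grip_force: 50.0
```

Request:
drive_tool --xyz '[[0,0,10],[0,0,22],[0,0,30],[0,0,33],[0,0,33]]' --rot '[[0,0,0],[0,0,0],[0,0,0],[0,0,0],[0,0,0]]' --claw '[5,5,5,5,5]'

```text
time_s: 18.82
tool_pos: [550.1, 209.2, 219.0]
tcp_rot: [[-0.998, -0.063, -0.001], [-0.063, 0.998, -0.0], [0.001, -0.0, -1.0]]
force: [0.7, 0.3, -2.1]
grip_width: 0.245
grip_force: 50.0
```

Run:
```python
from h import *
a=capture("side")
cv2.imwrite("pics/s5.png",a)
cv2.imwrite("pics/z5.png",crop(a,277,160,66,80,7))
s=get_state();print(s["time_s"],s["tool_pos"],s["force"],s["tcp_rot"])
```

```text
18.8667 [549.97 209.07 218.48] [-0.42  0.55 -2.14] [[-1.   -0.06 -0.  ]
 [-0.06  1.   -0.  ]
 [ 0.   -0.   -1.  ]]
```

View pics/z5.png

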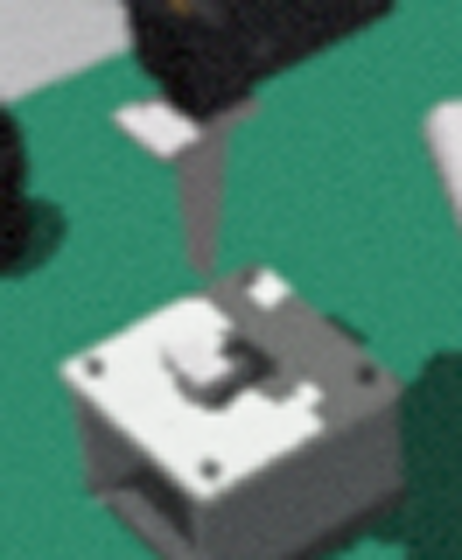

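Request:
drive_tool --xyz '[[0,-8,0],[1,-25,0],[3,-50,0],[5,-80,0],[7,-110,0],[10,-140,0],[12,-170,0],[15,-200,0],[18,-230,0],[20,-260,0],[23,-290,0],[25,-315,0]]' --rot '[[0,0,0],[0,0,0],[0,0,-0.6],[0,0,-1],[0,0,-1.5],[0,0,-2],[0,0,-2.5],[0,0,-3],[0,0,-3.3],[0,0,-3.6],[0,0,-3.6],[0,0,-3.6]]' --claw '[5,5,5,5,5,5,5,5,5,5,5,5]'

```text
time_s: 19.87
tool_pos: [574.6, -109.3, 217.9]
tcp_rot: [[-1.0, 0.003, -0.002], [0.003, 1.0, -0.001], [0.002, -0.001, -1.0]]
force: [0.6, -0.5, -1.3]
grip_width: 0.249
grip_force: 50.0
```

Request:
drive_tool --xyz '[[1,-20,0],[2,-40,0],[3,-56,0],[3.4,-67,0],[3.4,-73,0],[3.4,-74.3,0],[3.4,-74.3,0],[3.4,-74.3,0]]' --rot '[[0,0,0],[0,0,0],[0,0,0],[0,0,0],[0,0,0],[0,0,0],[0,0,0],[0,0,0]]' --claw '[5,5,5,5,5,5,5,5]'

```text
time_s: 20.53
tool_pos: [579.1, -178.6, 218.7]
tcp_rot: [[-1.0, -0.001, -0.0], [-0.001, 1.0, 0.001], [0.0, 0.001, -1.0]]
force: [-0.2, 1.1, -1.4]
grip_width: 0.245
grip_force: 50.0
```

Run:
```python
from h import *
a,b=capture("side"),capture("top")
cv2.imwrite("pics/s6.png",a);cv2.imwrite("pics/t6.png",b)
cv2.imwrite("pics/z6.png",np.hstack([crop(a,374,230,60,90),crop(b,253,190,60,90)]))
s=get_state();print(s["time_s"],s["tool_pos"],s["force"],s["tcp_rot"])
```

```text
20.6333 [ 579.27 -178.56  218.86] [-0.21 -0.2  -1.58] [[-1. -0.  0.]
 [-0.  1.  0.]
 [-0.  0. -1.]]
```

View pics/z6.png

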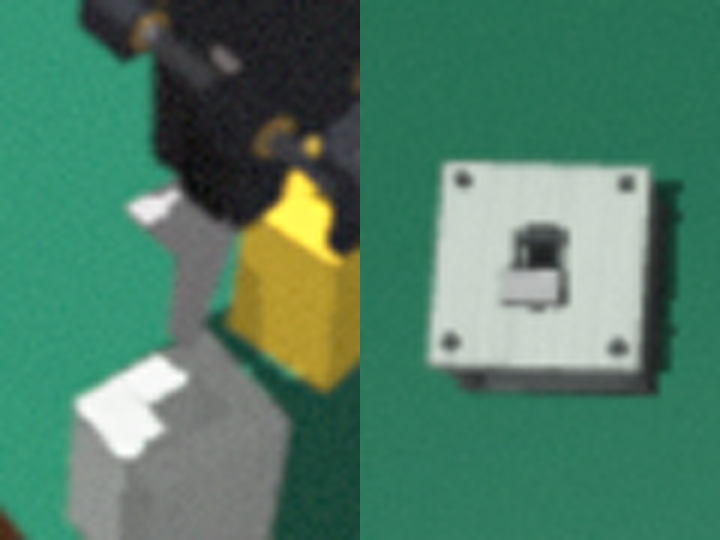

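Request:
drive_tool --xyz '[[-0.9,-1.6,-5],[-0.9,-1.6,-15],[-0.9,-1.6,-25],[-0.9,-1.6,-35],[-0.9,-1.6,-45],[-0.9,-1.6,-55],[-0.9,-1.6,-55]]' --rot '[[0,0,0],[0,0,0],[0,0,0],[0,0,0],[0,0,0],[0,0,0],[0,0,0]]' --claw '[5,5,5,5,5,5,5]'

```text
time_s: 21.22
tool_pos: [576.6, -181.4, 161.0]
tcp_rot: [[-1.0, 0.0, -0.004], [0.0, 1.0, 0.001], [0.004, 0.001, -1.0]]
force: [-0.4, -0.3, -1.6]
grip_width: 0.242
grip_force: 50.0
```

Request:
drive_tool --xyz '[[0,0,-10],[0,0,-20],[0,0,-30],[0,0,-40],[0,0,-50],[0,0,-58],[0,0,-61],[0,0,-61]]' --rot '[[0,0,0],[0,0,0],[0,0,0],[0,0,0],[0,0,0],[0,0,0],[0,0,0],[0,0,0]]' --claw '[5,5,5,5,5,5,5,5]'

```text
time_s: 21.88
tool_pos: [577.6, -181.5, 101.7]
tcp_rot: [[-1.0, 0.0, -0.002], [0.0, 1.0, 0.0], [0.002, 0.0, -1.0]]
force: [0.7, 0.3, -1.5]
grip_width: 0.246
grip_force: 50.0
```

Blade is in the pocket. I'll lower it onto the rim, with small corrections.

Request:
drive_tool --xyz '[[0.8,1.3,-1],[0.8,1.3,-2],[0.8,1.3,-3],[0.8,1.3,-3]]' --rot '[[0,0,0],[0,0,0],[0,0,0],[0,0,0]]' --claw '[5,5,5,5]'

```text
time_s: 22.22
tool_pos: [579.2, -180.4, 100.0]
tcp_rot: [[-1.0, 0.0, 0.001], [0.0, 1.0, -0.0], [-0.001, -0.0, -1.0]]
force: [0.6, 0.1, -1.7]
grip_width: 0.242
grip_force: 50.0
```

Request:
drive_tool --xyz '[[0,0,-0.5],[0,0,-1],[0,0,-1.3],[0,0,-1.3]]' --rot '[[0,0,0],[0,0,0],[0,0,0],[0,0,0]]' --claw '[5,5,5,5]'

```text
time_s: 22.55
tool_pos: [579.0, -180.4, 98.5]
tcp_rot: [[-1.0, 0.0, -0.0], [0.0, 1.0, 0.0], [0.0, 0.0, -1.0]]
force: [-0.1, 0.6, -1.8]
grip_width: 0.244
grip_force: 50.0
```

Request:
drive_tool --xyz '[[0,0,-0.5],[0,0,-1],[0,0,-1],[0,0,-1]]' --rot '[[0,0,0],[0,0,0],[0,0,0],[0,0,0]]' --claw '[5,5,5,5]'

```text
time_s: 22.88
tool_pos: [579.0, -180.4, 97.4]
tcp_rot: [[-1.0, 0.0, -0.0], [0.0, 1.0, 0.0], [0.0, 0.0, -1.0]]
force: [0.1, -0.6, -0.4]
grip_width: 0.243
grip_force: 50.0
```

Request:
drive_tool --xyz '[[0,0,-0.5],[0,0,-0.7],[0,0,-0.7]]' --rot '[[0,0,0],[0,0,0],[0,0,0]]' --claw '[5,5,5]'

```text
time_s: 23.13
tool_pos: [579.0, -180.4, 97.4]
tcp_rot: [[-1.0, 0.0, 0.0], [0.0, 1.0, -0.0], [-0.0, -0.0, -1.0]]
force: [-2.0, -0.1, 5.6]
grip_width: 0.243
grip_force: 50.0
```

Seated on the rim at 97.4 mm, the same height as the grasp. Opening the gripper and withdrawing.

Request:
drive_tool --xyz '[[0,0,0.5],[0,0,0.5],[0,0,0.5],[0,0,0.5],[0,0,0.5],[0,0,0.5],[0,0,0.5],[0,0,0.5]]' --rot '[[0,0,0],[0,0,0],[0,0,0],[0,0,0],[0,0,0],[0,0,0],[0,0,0],[0,0,0]]' --claw '[15,30,45,60,60,60,60,60]'

```text
time_s: 23.8
tool_pos: [579.0, -180.4, 97.2]
tcp_rot: [[-1.0, 0.0, -0.0], [0.0, 1.0, 0.0], [0.0, 0.0, -1.0]]
force: [-0.0, 0.1, -0.3]
grip_width: 0.6
grip_force: 0.0
```

Request:
drive_tool --xyz '[[0,0,3],[0,0,10],[0,0,25],[0,0,45],[0,0,65],[0,0,85],[0,0,105],[0,0,125],[-20,30,140],[-40,60,150],[-60,90,150],[-80,110,150]]' --rot '[[0,0,0],[0,0,0],[0,0,0],[0,0,0],[0,0,0],[0,0,0],[0,0,0],[0,0,0],[0,0,0],[0,0,0],[0,0,0],[0,0,0]]' --claw '[60,60,60,60,60,60,60,60,60,60,60,60]'

```text
time_s: 24.8
tool_pos: [498.6, -67.3, 248.9]
tcp_rot: [[-1.0, -0.002, 0.003], [-0.002, 1.0, 0.001], [-0.003, 0.001, -1.0]]
force: [0.4, 1.5, 0.0]
grip_width: 0.601
grip_force: 0.0
```

Request:
drive_tool --xyz '[[-20,20,0],[-40,40,0],[-55,60,0],[-65,80,0],[-70,90,0],[-70,90,0],[-70,90,0]]' --rot '[[0,0,0],[0,0,0],[0,0,0],[0,0,0],[0,0,0],[0,0,0],[0,0,0]]' --claw '[60,60,60,60,60,60,60]'

```text
time_s: 25.38
tool_pos: [429.7, 19.4, 247.7]
tcp_rot: [[-1.0, -0.0, 0.001], [-0.0, 1.0, -0.0], [-0.001, -0.0, -1.0]]
force: [-0.3, -0.9, -0.7]
grip_width: 0.605
grip_force: 0.0
```

Run:
```python
from h import *
a,b=capture("side"),capture("top")
cv2.imwrite("pics/z7.png",np.vstack([np.hstack([crop(a,277,175),crop(a,374,250)]),np.hstack([crop(b,253,190),crop(b,388,192)])]))
s=get_state();print(s["time_s"],s["tool_pos"],s["force"],s["grip_width"])
```

```text
25.4833 [429.93  18.39 247.38] [-0.52 -0.47  0.29] 0.5975939804830217
```

View pics/z7.png

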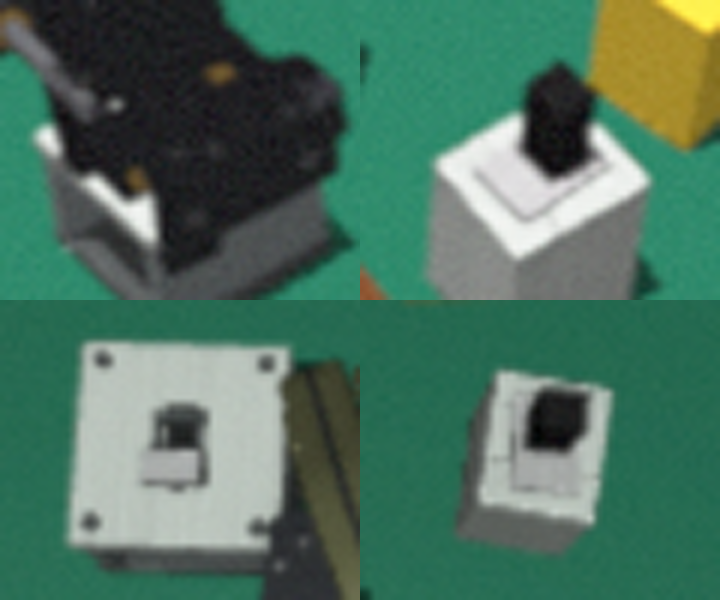

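The wedge stands in its holder as it did at the start. The clip lies flat on the plate over the slot, clear of the stud neck.

```bash
python3 -c "
from station import *
print(finish_job())"
```

```text
the job is handed in; nothing more can be done
None
```

The clip is off the stud and lies flat on the jig's plate, the wedge is back upright in its holder, and the job was handed in at about 25.5 s; no verdict came back.

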